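Third hand at the end-drilling jig

TASK

I am about to drill and screw into the end of the long dark wood block that lies just left of the jig, through the brass bush of the jig. First swing the cam lever with the red knob all the way towards you so that the blue carriage is locked home; then lay the dark block flat on the jig's bed along the red line, end-on to the steel plate, square and with its end centred on the bush, and press that end against the sprung plate with a steady 10 N or so, which pushes the plate about half-way in (never to its stop). Finish while still holding it pressed there, do not let go, and leave everything else on the desk alone.

Things in the scene. Friction and masses are not known exactly. Their poses are not given: they have to be found in the camera images.
- dark_block: The work piece: dark brown hardwood block, 38 x 120 x 30 mm (own x, y, z), about 0.09 kg, loose, lying flat on the desk to the left of the jig. Origin at the centre of its underside; own y along its 120 mm length, z up. Either end may face the plate. (The other loose block, light brown, 50 x 90 x 18 mm, is not wanted.)
- jig: Jig fixed to the desk: plywood base 260 x 130 x 10 mm (own x, y, z), origin at the centre of its underside; own x from the front edge (x = -130 mm) towards the plate, away from the robot, z up. Its front part is the bed: top 10 mm above the desk, red line along y = 0, no side rails. Blue carriage, 96 mm wide, 40 mm high over the desk, at about x = 40 to 70 mm; cam lever behind it.
- plate_face (a point): Centre of the brass bush (14 mm) on the front of the upright steel plate, which faces jig -x: at jig x = 20 mm, y = 0 with carriage home and plate free, 25 mm above the desk (mid-height of the block on the bed). Plate 80 mm wide, 7 mm thick, 12 to 46 mm above the desk. The point moves with carriage and plate.
- press_plate (a joint): How far the sprung plate is pushed in along the jig's +x relative to the carriage, m: 0 free, 0.0145 at its stop. The push on it is 2 N + 1 N per mm (half-way, 7.5 mm: about 9.5 N).
- carriage (a joint): How far the blue carriage stands back (jig +x) from home, m: 0 home, 0.009 fully back. It slides stiffly (1 N) while the cam lever is open; turning the lever to its locked end makes the cam push it to within 1 mm of home and blocks it there.
- cam_lever (a joint): Cam lever angle, rad: 0 open (arm points back right, jig +x -y), 1.571 locked (arm points front right, jig -x -y, that is towards the robot). Turns clockwise seen from above about the upright axis through lever_pivot; stays where left (friction 0.06 N m, about 1 N at the knob). Starts between 0 and 0.35.
- lever_grip (a point): Middle of the upright red round knob at the end of the lever arm: 18 mm diameter, from 54 to 90 mm above the desk; this point is 72 mm above the desk and 75 mm from the axis. The steel arm below it, 10 mm thick, has its centre 52 mm above the desk. The knob turns with the arm.
- lever_pivot (a point): On the upright axis of the cam lever, at jig x = 95 mm, y = 0, 60 mm above the desk.
- light_block: Bystander: light brown hardwood block, 50 x 90 x 18 mm, loose, lying near the dark one; not wanted, leave it. Origin at the centre of its underside, own y along its length.
- tape_measure: Bystander: yellow tape measure, 34 x 94 x 62 mm, behind the jig. Origin under its centre.
- screwdriver: Bystander: yellow screwdriver, 160 mm long, 25 mm thick, lying to the right. Origin under its middle.
- spanner: Bystander: steel spanner, 24 x 111 x 6 mm, lying to the right of the jig's front. Origin under its middle.
- gear: Bystander: small black gear, 51 mm across, 28 mm high, at the left front. Origin under its centre.
- pill_bottle: Bystander: small orange bottle with a red cap, 40 mm across, 68 mm high, at the right. Origin under its centre.
- bush_plate: The sprung steel plate that plate_face lies on, 7 x 80 x 34 mm; origin at its centre, own axes along the jig's.
Mind the look-alikes: they are no part of the job. There is more than one size of the dark_block; the job needs the larger.

How it is judged:
By the outcome, as a careful person would: the job done as asked, in the order asked, and still so for the second after the job is handed in, while the arm keeps its last pose, push and grip.
It also fails if it takes over 59 s, if anything falls off the work surface, if the arm or the gripper's body presses on something with over 40 N, if the wrist force passes 120 N, or if a joint passes its speed limit or range.

ROBOT

A 6-joint arm with a two-finger parallel gripper is mounted at the origin on a cart in front of the work surface, level with it; the furniture and walls round the work are solid. World frame = base frame: x ahead of the robot, y to its left, z up, the work surface at z = 0. Lengths are in mm, angles in rad, forces in N, time in s.
With the tool pointing down it reaches from about 275 to 825 mm from the base axis. Payload 5.2 kg.
Tool frame: the origin (TCP) lies at the very end of the fingers, on their centre line; the grasp point (between the pads) lies 19 mm behind it; z points along the fingers, y is the line along which they close (so a half turn about z gives the same grasp; the last joint's range is limited). The gripper opens to 93 mm and grips with 3 to 60 N. Pads are 15 mm wide; open, the fingers measure 128 mm over their backs; the gripper's body (75 mm by 188 mm) begins 65 mm behind the grasp point.
Start: joints at [-1.38, 0.259, 1.535, -0, 1.348, -0.203], TCP at [211.056, -507.898, 181.853] pointing down, gripper open.
Joint ranges: [-3.14, 3.14], [-0.91, 2.08], [0.19, 2.58], [-1.22, 4.36], [0.22, 2.71], [-3.12, 3.12]. Speed limits (rad/s): [2.57, 2.57, 3.14, 3.14, 3.14, 3.14].

INTERFACE

Orientations are given as a unit quaternion [x, y, z, w].
In Python, from plant import bot gives the robot as it stands.
- The arm moves only by the tool drive_tool, never from a script. Its argument "series" is a list of rows, each an object of numbers: "x", "y", "z": the shift along the tool's x, y, z in mm; "rx", "ry", "rz": the turn, a rotation vector about the tool's x, y, z in rad; "hand": the closure, from -1 (fully open) to 1 (shut). A call has 1 to 20 rows; each row is the pose to reach, as a shift and turn from the pose commanded when the call began, along the tool's axes at that moment; what a row does not reach only later rows make up. A row lasts 1/12 s, in which the tool goes at most 41.7 mm and 7.16 degrees, less where a joint would pass 70% of its speed; a pose out of reach is approached as far as the arm can. A call with a gripper value outside its range is refused whole. The fingers move at their own pace and stop on an object; "force" is the grip in N (left out, the last holds). Time passes only in rows, so rows that repeat a pose let the fingers close. It gives the time, the measured TCP pose, the force, the opening and the grip force at its end, in the units of the state.
- bot.state(): the state, without advancing time (a new reading comes with each control period).
- bot.snapshot(name): name is "side" or "top"; returns the picture (384x512x3 uint8, red, green, blue); there is no depth.
- bot.calibration(name): a dict with "camera_matrix" (3x3 intrinsics, pixels), "k1" (the pictures are not rectified: a ray, as slopes to the right and down, at radius r is drawn at 1 + k1 r^2 times it, then the intrinsics apply), "world_to_cam" (4x4, takes a point from world to camera coordinates). Camera axes: x right, y down, z forward; pixel columns grow to the right and rows downward; lengths in mm; the calibration is good to about 2 mm. A picture is of the moment at which its call begins. calibration takes no time and is no camera call.
- bot.job_done(): hands the job in; it is judged then, once.
The state is a dict: "time_s": time; "joint_positions": joint angles; "dq": joint speeds; "tau": joint torques, N m; "position": TCP position; "ee_rot": TCP orientation; "force": force on the tool from outside, world axes, zero at the start; "moment": the same for the moment, N m; "width": opening from 0.0 (shut) to 1.0 (fully open); "grip_force": force on a finger pad.
Only numpy, scipy, OpenCV 4.12 (cv2) and the standard library are available. Lean on these libraries where they do the work, as an engineer would, in place of code of your own. Each camera call takes 0.05 s, during which the arm holds its last target. There are 200 camera calls.

## Working session

There is one attempt and no reset: what is moved stays moved. The work goes in short steps, Python scripts to look and compute and a tool call to move; the robot and the scene stay as the last step left them, time stands still between calls to the robot, and variables do not carry over. Pictures are saved under pics/ and viewed, at most 10 in all, crops included, and the job is handed in when it is done.

Besides the shell and the picture viewer there is one more tool, called as name([rows], argument=value, ...), one row to a line, values as JSON. drive_tool: Moves the arm, as the interface text tells. Its arguments: {"type":"object","properties":{"series":{"type":"array"},"force":{"type":"number"}},"required":["series"]}

```bash
ls; mkdir -p pics; cat > h.py <<'E'
import numpy as np, cv2
from plant import bot
def snap(n,f):
    im=bot.snapshot(n); cv2.imwrite('pics/'+f+'.png',im[:,:,::-1]); return im
def ray(n,px):
    c=bot.calibration(n); K=np.array(c["camera_matrix"]); T=np.array(c["world_to_cam"])
    px=np.array(px,float).reshape(-1,1,2)
    u=cv2.undistortPoints(px,K,np.array([c["k1"],0,0,0.]),)[:,0]
    d=np.c_[u,np.ones(len(u))]@T[:3,:3]; o=-T[:3,:3].T@T[:3,3]
    return o,d
def onz(n,px,z):
    o,d=ray(n,px); z=np.broadcast_to(z,len(d)); return o+d*((z-o[2])/d[:,2])[:,None]
def proj(n,P):
    c=bot.calibration(n); T=np.array(c["world_to_cam"])
    r,_=cv2.Rodrigues(T[:3,:3]); return cv2.projectPoints(np.array(P,float).reshape(-1,1,3),r,T[:3,3],np.array(c["camera_matrix"]),np.array([c["k1"],0,0,0.]))[0][:,0]
E
python3 - <<'E'
from h import *
for n in("top","side"):
    snap(n,n+"0"); c=bot.calibration(n); T=np.array(c["world_to_cam"]); print(n,-T[:3,:3].T@T[:3,3],c["k1"],np.array(c["camera_matrix"])[0,0])
print(bot.state())
E
```

```text
pics
top [ 340.30289409   57.6966606  1214.95548166] -0.021521659672007084 390.8078885589452
side [ 184.59416555 1185.99457793  995.5847096 ] 0.044504446525433894 497.7051327083309
{'time_s': 0.1, 'joint_positions': array([-1.37982144e+00,  2.59271459e-01,  1.53592553e+00,  1.97350855e-05,
        1.34799397e+00, -2.02792033e-01]), 'dq': array([-0.0010447 ,  0.00106043, -0.00127671, -0.00013414,  0.00049038,
        0.00017169]), 'tau': array([ 1.24403236e-03, -4.38212943e+01, -2.84645963e+01,  7.19811721e-02,
        3.63373803e-02, -4.94937024e-05]), 'position': array([ 210.95006711, -507.37069879,  181.11946872]), 'ee_rot': array([ 9.80681093e-01,  1.95611746e-01,  1.43435438e-05, -7.99081184e-04]), 'force': array([-1.09681935,  0.82239626, -0.05775816]), 'moment': array([ 0.0130508 , -0.01325122,  0.02104012]), 'grip_force': 0.0, 'width': 1.0003133966648683}
```

View pics/top0.png

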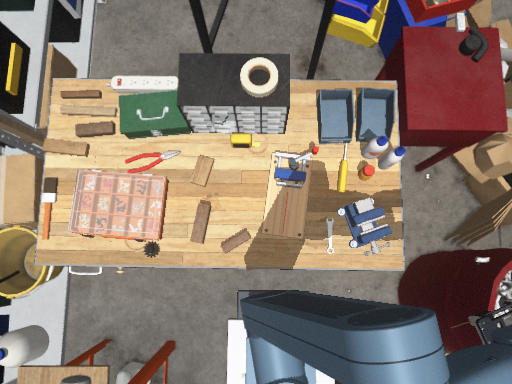

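View pics/side0.png

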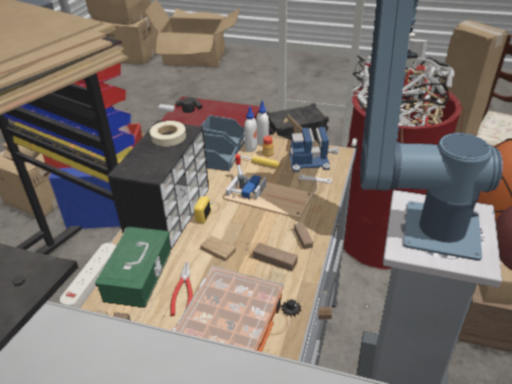

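The top view shows the jig at about (290,200), with the carriage at (291,175) and the red knob at (315,150). Dark block candidates are the long one at (201,222), the short one at (235,240), and the dark pieces far left at (95,129) and (80,95). The light block is at (202,170). The long one at (201,222) fits best, and I'll confirm it in a crop.

```bash
python3 - <<'E'
from h import *
im=cv2.imread('pics/top0.png'); cv2.imwrite('pics/crop1.png',cv2.resize(im[135:260,180:340],None,fx=4.8,fy=4.8,interpolation=cv2.INTER_CUBIC))
im=cv2.imread('pics/side0.png'); cv2.imwrite('pics/crop2.png',cv2.resize(im[140:280,190:340],None,fx=4.2,fy=4.2,interpolation=cv2.INTER_CUBIC))
E
```

```text
(no output)
```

View pics/crop1.png

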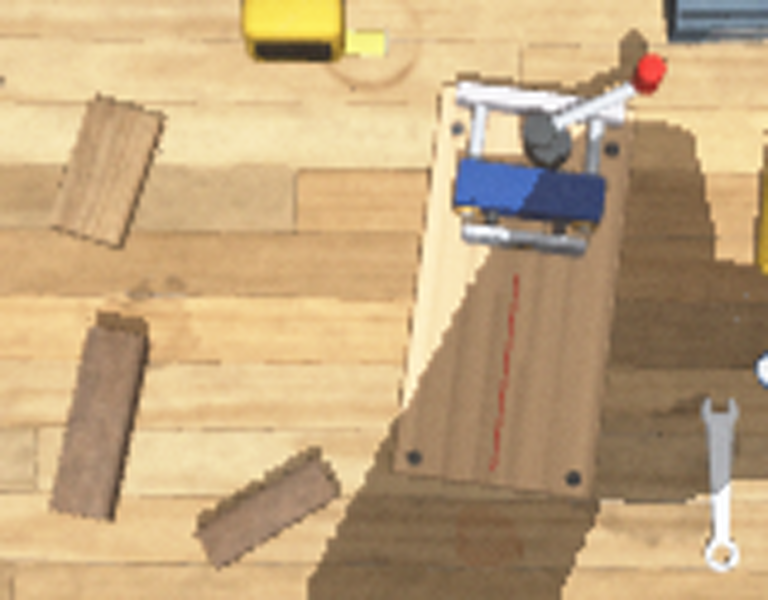

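View pics/crop2.png

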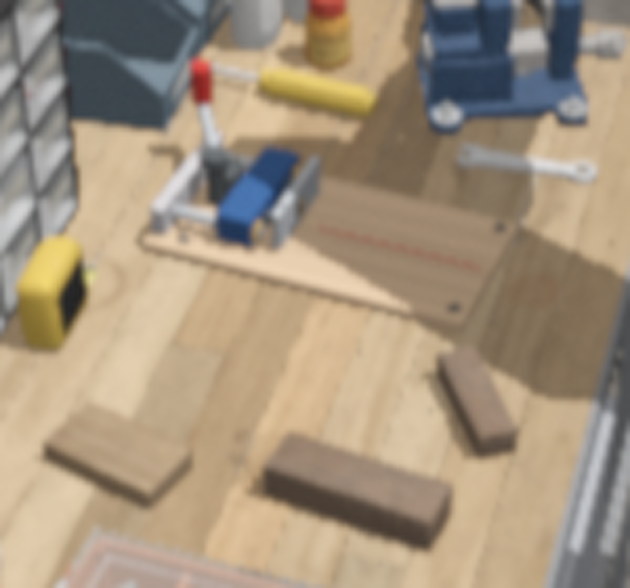

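The crops confirm it. The long, thick dark block at top px (201,222) / side px (275,256) is the larger, about 38x120 mm. The one at (235,240) is the small look-alike. The lever is near open, with the knob at the back right.

```bash
python3 - <<'E'
from h import *
im=cv2.imread('pics/top0.png'); hsv=cv2.cvtColor(im,cv2.COLOR_BGR2HSV)
c1=lambda p:(np.array(p,float)+.5)/4.8-.5+[180,135]
c2=lambda p:(np.array(p,float)+.5)/4.2-.5+[190,140]
np.set_printoptions(precision=1,suppress=True)
# jig: known jig points -> world, rigid fit
P=np.array([[-130,65],[-130,-65],[130,65]]);q=onz("top",c1([[395,472],[593,500],[444,80]]),10)
print("corners",q, np.linalg.norm(q[0]-q[1]),np.linalg.norm(q[0]-q[2]))
L=onz("top",c1([[517,275],[491,470]]),10); print("line",L,np.arctan2(*(L[0]-L[1])[1::-1]))
r=onz("side",c2([[518,222],[458,325],[143,240]]),10);print("side corners FR FL BL",r)
# dark block
b=onz("top",c1([[97,325],[148,335],[113,520],[52,508]]),30);print("blk top",b,b.mean(0))
b2=onz("side",c2([[265,478],[290,437],[450,490],[430,530]]),30);print("blk side BL BR FR FL",b2,b2.mean(0))
print("knob top z90",onz("top",c1([[653,68]]),90),"pivot?",onz("top",c1([[543,127]]),60))
print("knob side",onz("side",c2([[203,82]]),72))
print("plate top z46", onz("top",c1([[464,236],[584,250]]),46))
E
```

```text
corners [[409.   59.4  10. ]
 [393.  -67.3  10. ]
 [668.   30.6  10. ]] 127.71523162788631 260.54388424558573
line [[537.9 -18.2  10. ]
 [411.2  -2.   10. ]] -0.12649494888514937
side corners FR FL BL [[395.2 -69.5  10. ]
 [412.5  60.4  10. ]
 [665.8  26.   10. ]]
blk top [[498.7 250.9  30. ]
 [492.7 218.1  30. ]
 [375.1 236.2  30. ]
 [382.  275.   30. ]] [437.1 245.1  30. ]
blk side BL BR FR FL [[495.  264.5  30. ]
 [490.2 223.5  30. ]
 [376.7 243.4  30. ]
 [380.9 281.1  30. ]] [435.7 253.1  30. ]
knob top z90 [[655.5 -96.6  90. ]] pivot? [[624.6 -31.1  60. ]]
knob side [[ 657.5 -102.9   72. ]]
plate top z46 [[556.6  17.7  46. ]
 [548.6 -58.2  46. ]]
```

```bash
cat >> h.py <<'E'
def blob(im,lo,hi,box):
    h=cv2.cvtColor(im,cv2.COLOR_BGR2HSV); m=np.zeros(h.shape[:2],np.uint8)
    x0,y0,x1,y1=box; m[y0:y1,x0:x1]=cv2.inRange(h[y0:y1,x0:x1],np.array(lo),np.array(hi)); return m
def tri(pt,ps):
    (o1,d1),(o2,d2)=ray("top",[pt]),ray("side",[ps])
    A=np.c_[d1[0],-d2[0]]; s=np.linalg.lstsq(A,o2-o1,rcond=None)[0]
    a,b=o1+s[0]*d1[0],o2+s[1]*d2[0]; return (a+b)/2,np.linalg.norm(a-b)
def cen(m): y,x=np.nonzero(m); return [x.mean(),y.mean()],len(x)
def tool(v):
    from scipy.spatial.transform import Rotation as R
    return R.from_quat(bot.state()["ee_rot"]).inv().apply(v)
E
python3 - <<'E'
from h import *
np.set_printoptions(precision=1,suppress=True)
t=cv2.imread('pics/top0.png'); s=cv2.imread('pics/side0.png')
k1=cen(blob(t,[0,150,90],[6,255,255],(305,140,325,160))); k2=cen(blob(s,[0,150,90],[6,255,255],(230,148,246,170)))
print(k1,k2,tri(k1[0],k2[0]))
for n,im,box in(("top",t,(275,188,300,236)),("side",s,(262,188,312,212))):
    h=cv2.cvtColor(im,cv2.COLOR_BGR2HSV)
    m=blob(im,[0,110,60],[9,255,255],box); y,x=np.nonzero(m); 
    p=onz(n,np.c_[x,y],10)
    if len(p)>3:
        vx,vy,cx,cy=cv2.fitLine(p[:,:2].astype(np.float32),cv2.DIST_L1,0,.01,.01).ravel(); print(n,len(p),"yaw",np.arctan(vy/vx),"y at x=530.9:",cy+(530.9-cx)*vy/vx)
print("cabinet front/bins ground",onz("top",[[184,133],[284,134],[322,142],[354,142]],0))
print("cab top",onz("top",[[290,100],[290,55]],200))
E
```

```text
([np.float64(314.75), np.float64(149.625)], 40) ([np.float64(237.5), np.float64(159.0)], 32) (array([656.3, -95.6,  77.5]), np.float64(0.01768851496232075))
top 38 yaw -0.11849065 y at x=530.9: -17.562065Traceback (most recent call last):
  File "<stdin>", line 9, in <module>
  File "h.py", line 12, in onz
    o,d=ray(n,px); z=np.broadcast_to(z,len(d)); return o+d*((z-o[2])/d[:,2])[:,None]
        ~~~^^^^^^
  File "h.py", line 8, in ray
    u=cv2.undistortPoints(px,K,np.array([c["k1"],0,0,0.]),)[:,0]
      ~~~~~~~~~~~~~~~~~~~^^^^^^^^^^^^^^^^^^^^^^^^^^^^^^^^^^
cv2.error: OpenCV(4.12.0) /io/opencv/modules/calib3d/src/undistort.dispatch.cpp:347: error: (-215:Assertion failed) CV_IS_MAT(_src) && CV_IS_MAT(_dst) && (_src->rows == 1 || _src->cols == 1) && (_dst->rows == 1 || _dst->cols == 1) && _src->cols + _src->rows - 1 == _dst->rows + _dst->cols - 1 && (CV_MAT_TYPE(_src->type) == CV_32FC2 || CV_MAT_TYPE(_src->type) == CV_64FC2) && (CV_MAT_TYPE(_dst->type) == CV_32FC2 || CV_MAT_TYPE(_dst->type) == CV_64FC2) in function 'cvUndistortPointsInternal'
```

```bash
python3 - <<'E'
from h import *
np.set_printoptions(precision=1,suppress=True)
print("cabinet front/bins ground",onz("top",[[184,133],[284,134],[322,142],[354,142]],0))
print("cab top",onz("top",[[290,100],[290,100],[290,55]],[150,300,300]))
s=bot.state(); print(tool(np.array([656,-97,260])-s["position"]),s["position"])
E
```

```text
cabinet front/bins ground [[ 728.1  315.8    0. ]
 [ 728.5   -7.4    0. ]
 [ 703.5 -129.5    0. ]
 [ 704.9 -232.3    0. ]]
cab top [[782.  -16.1 150. ]
 [719.8  -5.7 300. ]
 [839.   -5.5 300. ]]
[ 568.5 -208.3  -78.4] [ 211.  -507.4  181.1]
```

drive_tool([
  {"z":-40},
  {"z":-78},
  {"x":30,"y":-11,"z":-78,"rz":0.1},
  {"x":65,"y":-24,"z":-78,"rz":0.2},
  {"x":105,"y":-38,"z":-78,"rz":0.3},
  {"x":142,"y":-52,"z":-78,"rz":0.39},
  {"x":180,"y":-66,"z":-78,"rz":0.39},
  {"x":218,"y":-80,"z":-78,"rz":0.39},
  {"x":256,"y":-94,"z":-78,"rz":0.39},
  {"x":294,"y":-108,"z":-78,"rz":0.39},
  {"x":332,"y":-122,"z":-78,"rz":0.39},
  {"x":370,"y":-136,"z":-78,"rz":0.39},
  {"x":408,"y":-150,"z":-78,"rz":0.39},
  {"x":446,"y":-164,"z":-78,"rz":0.39},
  {"x":484,"y":-178,"z":-78,"rz":0.39},
  {"x":522,"y":-192,"z":-78,"rz":0.39},
  {"x":550,"y":-202,"z":-78,"rz":0.39},
  {"x":568,"y":-208,"z":-78,"rz":0.39},
  {"x":568,"y":-208,"z":-78,"rz":0.39},
  {"x":568,"y":-208,"z":-78,"rz":0.39},
])

```text
invalid input at $.series[0]: expected keys x, y, z, rx, ry, rz, hand
```

drive_tool([
  {"x":0,"y":0,"z":-40,"rx":0,"ry":0,"rz":0,"hand":-1},
  {"x":0,"y":0,"z":-78,"rx":0,"ry":0,"rz":0,"hand":-1},
  {"x":30,"y":-11,"z":-78,"rx":0,"ry":0,"rz":0.1,"hand":-1},
  {"x":65,"y":-24,"z":-78,"rx":0,"ry":0,"rz":0.2,"hand":-1},
  {"x":105,"y":-38,"z":-78,"rx":0,"ry":0,"rz":0.3,"hand":-1},
  {"x":142,"y":-52,"z":-78,"rx":0,"ry":0,"rz":0.39,"hand":-1},
  {"x":180,"y":-66,"z":-78,"rx":0,"ry":0,"rz":0.39,"hand":-1},
  {"x":218,"y":-80,"z":-78,"rx":0,"ry":0,"rz":0.39,"hand":-1},
  {"x":256,"y":-94,"z":-78,"rx":0,"ry":0,"rz":0.39,"hand":-1},
  {"x":294,"y":-108,"z":-78,"rx":0,"ry":0,"rz":0.39,"hand":-1},
  {"x":332,"y":-122,"z":-78,"rx":0,"ry":0,"rz":0.39,"hand":-1},
  {"x":370,"y":-136,"z":-78,"rx":0,"ry":0,"rz":0.39,"hand":-1},
  {"x":408,"y":-150,"z":-78,"rx":0,"ry":0,"rz":0.39,"hand":-1},
  {"x":446,"y":-164,"z":-78,"rx":0,"ry":0,"rz":0.39,"hand":-1},
  {"x":484,"y":-178,"z":-78,"rx":0,"ry":0,"rz":0.39,"hand":-1},
  {"x":522,"y":-192,"z":-78,"rx":0,"ry":0,"rz":0.39,"hand":-1},
  {"x":550,"y":-202,"z":-78,"rx":0,"ry":0,"rz":0.39,"hand":-1},
  {"x":568,"y":-208,"z":-78,"rx":0,"ry":0,"rz":0.39,"hand":-1},
  {"x":568,"y":-208,"z":-78,"rx":0,"ry":0,"rz":0.39,"hand":-1},
  {"x":568,"y":-208,"z":-78,"rx":0,"ry":0,"rz":0.39,"hand":-1},
])

```text
time_s: 1.77
position: [655.8, -97.0, 258.6]
ee_rot: [1.0, 0.003, -0.001, -0.0]
force: [-0.3, -0.1, 0.1]
width: 0.998
grip_force: 0.0
```

drive_tool([
  {"x":0,"y":0,"z":40,"rx":0,"ry":0,"rz":0,"hand":-1},
  {"x":0,"y":0,"z":80,"rx":0,"ry":0,"rz":0,"hand":-1},
  {"x":0,"y":0,"z":120,"rx":0,"ry":0,"rz":0,"hand":-0.5},
  {"x":0,"y":0,"z":150,"rx":0,"ry":0,"rz":0,"hand":-0.5},
  {"x":0,"y":0,"z":175,"rx":0,"ry":0,"rz":0,"hand":-0.5},
  {"x":0,"y":0,"z":190,"rx":0,"ry":0,"rz":0,"hand":-0.2},
  {"x":0,"y":0,"z":194,"rx":0,"ry":0,"rz":0,"hand":0},
  {"x":0,"y":0,"z":194,"rx":0,"ry":0,"rz":0,"hand":0.3},
  {"x":0,"y":0,"z":194,"rx":0,"ry":0,"rz":0,"hand":0.5},
  {"x":0,"y":0,"z":194,"rx":0,"ry":0,"rz":0,"hand":1},
  {"x":0,"y":0,"z":194,"rx":0,"ry":0,"rz":0,"hand":1},
  {"x":0,"y":0,"z":194,"rx":0,"ry":0,"rz":0,"hand":1},
  {"x":0,"y":0,"z":194,"rx":0,"ry":0,"rz":0,"hand":1},
  {"x":0,"y":0,"z":194,"rx":0,"ry":0,"rz":0,"hand":1},
], force=15)

```text
time_s: 2.93
position: [656.0, -97.9, 66.4]
ee_rot: [1.0, 0.002, 0.0, 0.0]
force: [-0.1, -0.2, 0.7]
width: 0.187
grip_force: 0.0
```

drive_tool([
  {"x":0,"y":0,"z":0,"rx":0,"ry":0,"rz":0,"hand":1},
  {"x":0,"y":0,"z":0,"rx":0,"ry":0,"rz":0,"hand":1},
  {"x":0,"y":0,"z":0,"rx":0,"ry":0,"rz":0,"hand":1},
])

```text
time_s: 3.18
position: [655.8, -97.8, 65.8]
ee_rot: [1.0, 0.002, -0.0, 0.0]
force: [0.1, 0.2, -0.5]
width: 0.013
grip_force: 0.0
```

```bash
python3 - <<'E'
import numpy as np
p=np.array([625.3,-30.1]); k=np.array([656,-97.5]); d=k-p; r=75; a0=np.arctan2(d[1],d[0]); a1=-0.122-np.pi*3/4-0.03
print(np.degrees([a0,a1]),np.hypot(*d))
N=22
for i in range(1,N+1):
    a=a0+(a1-a0)*i/N; q=p+np.hypot(*d)*np.array([np.cos(a),np.sin(a)])-k
    print(i,np.round([q[0],-q[1]],1),round((a0-a)*.85,2))
E
```

```text
[ -65.51122788 -143.70895849] 74.06247362868731
1 [-4.2  1.8] 0.05
2 [-8.6  3.3] 0.11
3 [-13.    4.5] 0.16
4 [-17.5   5.5] 0.21
5 [-22.    6.2] 0.26
6 [-26.6   6.5] 0.32
7 [-31.2   6.7] 0.37
8 [-35.8   6.5] 0.42
9 [-40.4   6. ] 0.47
10 [-44.9   5.3] 0.53
11 [-49.4   4.3] 0.58
12 [-53.8   3. ] 0.63
13 [-58.1   1.4] 0.69
14 [-62.3  -0.4] 0.74
15 [-66.4  -2.5] 0.79
16 [-70.4  -4.9] 0.84
17 [-74.2  -7.4] 0.9
18 [-77.8 -10.2] 0.95
19 [-81.3 -13.3] 1.0
20 [-84.5 -16.5] 1.05
21 [-87.6 -19.9] 1.11
22 [-90.4 -23.6] 1.16
```

The fingers closed on nothing, so I'll look.

```bash
python3 - <<'E'
from h import *
a=snap("top","top1"); b=snap("side","side1")
A=cv2.resize(a[120:215,260:350],None,fx=4.2,fy=4.2,interpolation=cv2.INTER_CUBIC); B=cv2.resize(b[120:215,200:290],None,fx=4.2,fy=4.2,interpolation=cv2.INTER_CUBIC)
cv2.imwrite("pics/c3.png",np.hstack([A,B])[:,:,::-1])
for n in("top","side"): print(n,proj(n,[bot.state()["position"]]))
E
```

```text
top [[314.96158956 150.86981365]]
side [[238.04482905 161.61467914]]
```

View pics/c3.png

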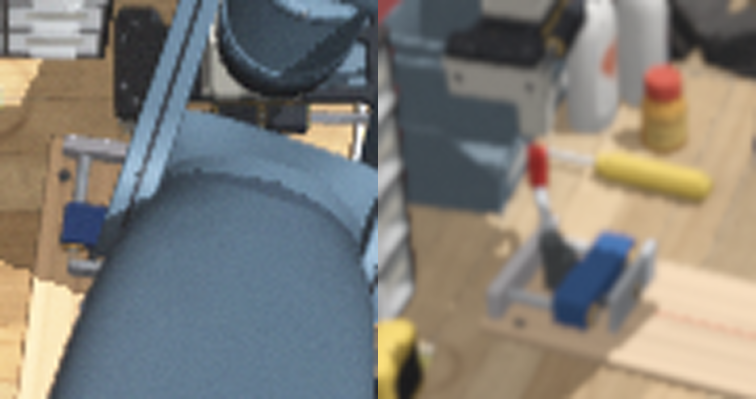

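```bash
python3 - <<'E'
from h import *
print(proj("side",[[656,-98,z] for z in(66,90,110,130,150,200)]).round(1))
print(proj("side",[[656,y,150] for y in(-4,-192)]).round(1))
im=cv2.imread("pics/side1.png"); cv2.imwrite("pics/c4.png",cv2.resize(im[70:200,180:300],None,fx=4.6,fy=4.6,interpolation=cv2.INTER_CUBIC))
E
```

```text
[[238.  161.5]
 [237.6 155.5]
 [237.4 150.3]
 [237.1 145.1]
 [236.8 139.8]
 [236.  126.2]]
[[227.1 155.6]
 [245.7 125.4]]
```

View pics/c4.png

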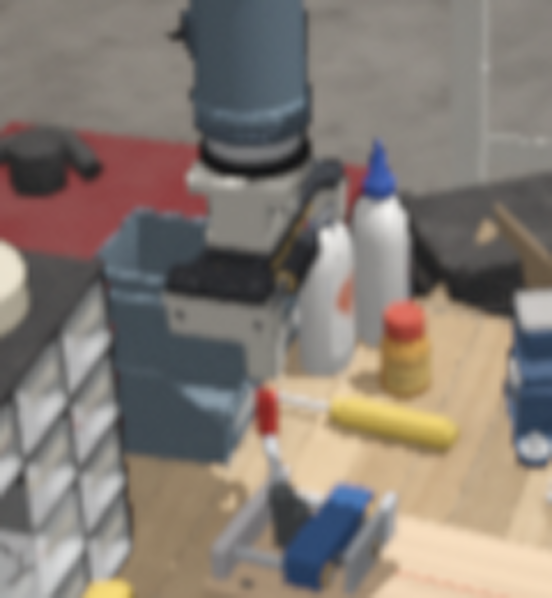

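```bash
python3 - <<'E'
from h import *
np.set_printoptions(precision=1,suppress=True)
for f in("side0","side1"):
    im=cv2.imread(f"pics/{f}.png"); m=blob(im,[0,130,70],[8,255,255],(228,145,250,175)); c,n=cen(m); y,x=np.nonzero(m); print(f,c,n,x.min(),x.max(),y.min(),y.max(),onz("side",[c],72))
im=cv2.imread("pics/top0.png"); m=blob(im,[0,130,70],[8,255,255],(300,135,330,165)); y,x=np.nonzero(m); print(cen(m),x.min(),x.max(),y.min(),y.max())
print(onz("top",[[314.75,149.6]],72), proj("top",[[656,-98,90],[656,-98,54]]),proj("side",[[656,-98,90],[656,-98,54]]))
print(bot.state()["position"],bot.state()["width"])
E
```

```text
side0 [np.float64(237.48648648648648), np.float64(158.86486486486487)] 37 236 239 154 163 [[ 659.5 -104.1   72. ]]
side1 [np.float64(237.45714285714286), np.float64(159.11428571428573)] 35 236 239 155 163 [[ 659.1 -102.7   72. ]]
([np.float64(314.75), np.float64(149.77272727272728)], 44) 312 318 146 154
[[658.  -96.4  72. ]] [[316.1 148.6]
 [314.5 151.8]] [[237.6 155.5]
 [238.2 164.5]]
[655.7 -97.8  65.8] 0.004339821712233443
```

```bash
python3 - <<'E'
from h import *
a=cv2.imread("pics/side0.png").astype(int);b=cv2.imread("pics/side1.png").astype(int)
d=abs(a-b).max(2)
for r in range(140,172): print(r,"".join("#" if d[r,c]>25 else "." for c in range(215,262)), b[r,238])
E
```

```text
140 .#################.####.###.................... [119 126 128]
141 ..#################.###.###.................... [120 127 129]
142 ...#################.##.###.................... [122 128 130]
143 ........###################.................... [123 129 131]
144 ................###########.................... [122 128 131]
145 ..................##########................... [121 127 129]
146 ..................#########.................... [122 128 130]
147 ..................#########.................... [123 130 132]
148 ..................##.######.................... [122 129 131]
149 .....................######.................... [122 128 131]
150 .....................###.##.................... [121 129 130]
151 ..................#####.#...................... [121 131 135]
152 ..................#.....#...................... [126 142 158]
153 ............................................... [127 152 184]
154 .....................###....................... [107 131 190]
155 ....................####....................... [ 74  86 183]
156 .....................###................
[... 311 characters left out ...]
.......................... [ 41  43 144]
162 .............#................................. [ 43  45 148]
163 ............................................... [ 55  57 150]
164 ............................................... [119 118 166]
165 ............................................... [182 180 191]
166 ............................................... [204 202 203]
167 ............................................... [200 199 198]
168 ............................................... [178 180 182]
169 ####...................###..................... [156 162 169]
170 #######.##..............##..................... [149 160 171]
171 ###########.............###.................... [147 162 176]
```

The fingertips appear about 10 rows above where the reported TCP projects, as if the tool hung about 35–40 mm higher than reported. A light touch on the knob top, which is 90 mm above the desk, will settle the height.

drive_tool([
  {"x":0,"y":0,"z":3,"rx":0,"ry":0,"rz":0,"hand":1},
  {"x":0,"y":0,"z":5,"rx":0,"ry":0,"rz":0,"hand":1},
  {"x":0,"y":0,"z":7,"rx":0,"ry":0,"rz":0,"hand":1},
  {"x":0,"y":0,"z":7,"rx":0,"ry":0,"rz":0,"hand":1},
])

```text
time_s: 3.62
position: [655.3, -97.7, 58.0]
ee_rot: [1.0, 0.002, -0.001, -0.0]
force: [0.3, -0.9, -0.4]
width: 0.005
grip_force: 0.0
```

```bash
python3 - <<'E'
from h import *
s=bot.state(); print(s["time_s"],s["position"],s["force"],s["joint_positions"],s["ee_rot"])
im=snap("side","side2"); a=cv2.imread("pics/side0.png").astype(int); b=im[:,:,::-1].astype(int); d=abs(a-b).max(2)
for r in range(140,172): print(r,"".join("#" if d[r,c]>25 else "." for c in range(215,262)))
E
```

```text
3.6167 [655.31052535 -97.73627413  58.04576103] [ 0.34961486 -0.89931432 -0.36743262] [-3.16086342e-01  5.53569275e-01  1.39912025e+00  2.23931303e-05
  1.19015289e+00  1.25089770e+00] [ 9.99997996e-01  1.90197281e-03 -5.90300715e-04 -2.05246207e-04]
140 .#################.####.###....................
141 .##################.###.##.....................
142 ..#####################.##.....................
143 ..####################.####....................
144 ...#########################...................
145 .......#####################...................
146 ..............##############...................
147 ..................##########...................
148 ..................##.#######...................
149 .....................#######...................
150 ....................####.##....................
151 ....................###.##.....................
152 ..................#.##.###.....................
153 .................##...####.....................
154 .................##..####......................
155 ................##..#####......................
156 ................##...####......................
157 ...............##.....###......................
158 ...............##..............................
159 ..........######...............................
160 ..........######...............................
161 ............###................................
162 .............#.................................
163 ...............................................
164 ...............................................
165 ...............................................
166 ...............................................
167 ...............................................
168 ...............................................
169 ####...................###.....................
170 #######.####............##.....................
171 ############............###....................
```

```bash
python3 - <<'E'
from h import *
for f in("side0","side1","side2"):
    b=cv2.imread(f"pics/{f}.png"); h=cv2.cvtColor(b,cv2.COLOR_BGR2HSV); print(f)
    for r in range(146,168): print(r," ".join("%3d"%v if s>110 and (hh<10 or hh>170) else "  ." for hh,s,v in h[r,230:246]), "|"," ".join("%3d"%v for hh,s,v in h[r,230:246]))
E
```

```text
side0
146   .   .   .   .   .   .   .   .   .   .   .   .   .   .   .   . |  76  77  78  83  94 108 113 103  98  82  79  81 109 128 127 120
147   .   .   .   .   .   .   .   .   .   .   .   .   .   .   .   . |  78  77  78  79  95 123 129 109  97  81  79 101 124 131 128 121
148   .   .   .   .   .   .   .   .   .   .   .   .   .   .   .   . |  78  77  78  83 106 133 127 105  93  81  91 121 131 131 130 122
149   .   .   .   .   .   .   .   .   .   .   .   .   .   .   .   . |  78  78  79  93 123 137 117  99  94  85 110 131 132 131 133 127
150   .   .   .   .   .   .   .   .   .   .   .   .   .   .   .   . |  78  78  84 107 134 130 108  98 102 125 145 146 135 134 135 133
151   .   .   .   .   .   .   .   .   .   .   .   .   .   .   .   . |  77  79  95 125 138 116  99  99 140 179 187 178 157 151 152 153
152   .   .   .   .   .   .   .   .   .   .   .   .   .   .   .   . |  77  84 109 137 132 108  97 131 182 205 206 198 188 185 187 188
153   .   .   .   .   .   .   .   .   .   .   .   .   .   .   .   . |  79  95 126 142 128 108 135 173 204 212 205 203 203 204 205 206
154   .   .   .   .   
[... 7061 characters left out ...]
43 162 184 207 213 216 218 218
163   .   .   .   .   .   . 145 135 149 164 185   .   .   .   .   . | 114 127 129 151 180 174 145 135 149 164 185 206 213 217 220 221
164   .   .   .   .   .   .   .   .   .   .   .   .   .   .   .   . | 108 119 128 171 196 192 164 149 165 178 193 208 215 218 220 218
165   .   .   .   .   .   .   .   .   .   .   .   .   .   .   .   . | 103 111 144 185 205 206 188 172 190 201 204 212 216 219 219 217
166   .   .   .   .   .   .   .   .   .   .   .   .   .   .   .   . | 102 116 165 194 209 210 200 186 204 212 206 212 217 219 219 216
167   .   .   .   .   .   .   .   .   .   .   .   .   .   .   .   . | 111 148 187 205 211 211 206 190 200 211 207 213 218 219 219 218
```

drive_tool([
  {"x":0,"y":0,"z":2,"rx":0,"ry":0,"rz":0,"hand":1},
  {"x":0,"y":0,"z":2,"rx":0,"ry":0,"rz":0,"hand":1},
])

```text
time_s: 3.83
position: [655.6, -97.8, 56.5]
ee_rot: [1.0, 0.002, -0.0, -0.0]
force: [-0.0, 0.1, -0.3]
width: 0.008
grip_force: 0.0
```

drive_tool([
  {"x":0,"y":0,"z":2,"rx":0,"ry":0,"rz":0,"hand":1},
  {"x":0,"y":0,"z":2,"rx":0,"ry":0,"rz":0,"hand":1},
])

```text
time_s: 4.0
position: [655.6, -97.9, 54.5]
ee_rot: [1.0, 0.002, -0.0, -0.0]
force: [-0.1, 0.0, 0.4]
width: 0.005
grip_force: 0.0
```

drive_tool([
  {"x":0,"y":0,"z":2,"rx":0,"ry":0,"rz":0,"hand":1},
  {"x":0,"y":0,"z":2,"rx":0,"ry":0,"rz":0,"hand":1},
])

```text
time_s: 4.17
position: [656.2, -97.9, 53.5]
ee_rot: [1.0, 0.002, 0.0, 0.0]
force: [-0.4, 0.3, 1.9]
width: 0.012
grip_force: 1.0
```

Contact came at reported z≈53.5, so true height is about reported + 36 mm. I'll use that offset and regrasp.

drive_tool([
  {"x":0,"y":0,"z":-6,"rx":0,"ry":0,"rz":0,"hand":-0.1},
  {"x":0,"y":0,"z":-6,"rx":0,"ry":0,"rz":0,"hand":-0.1},
  {"x":0,"y":0,"z":-6,"rx":0,"ry":0,"rz":0,"hand":-0.1},
  {"x":0,"y":0,"z":-6,"rx":0,"ry":0,"rz":0,"hand":-0.1},
  {"x":0,"y":0,"z":-6,"rx":0,"ry":0,"rz":0,"hand":-0.1},
  {"x":0,"y":0,"z":-6,"rx":0,"ry":0,"rz":0,"hand":-0.1},
  {"x":0,"y":0,"z":-6,"rx":0,"ry":0,"rz":0,"hand":-0.1},
  {"x":0,"y":0,"z":-6,"rx":0,"ry":0,"rz":0,"hand":-0.1},
])

```text
time_s: 4.83
position: [655.7, -97.9, 58.7]
ee_rot: [1.0, 0.002, -0.0, -0.0]
force: [0.3, 1.2, -0.8]
width: 0.524
grip_force: 0.0
```

drive_tool([
  {"x":1,"y":0,"z":10,"rx":0,"ry":0,"rz":0,"hand":-0.1},
  {"x":2,"y":0,"z":20,"rx":0,"ry":0,"rz":0,"hand":-0.1},
  {"x":2,"y":0,"z":28,"rx":0,"ry":0,"rz":0,"hand":-0.1},
  {"x":2,"y":0,"z":28,"rx":0,"ry":0,"rz":0,"hand":1},
  {"x":2,"y":0,"z":28,"rx":0,"ry":0,"rz":0,"hand":1},
  {"x":2,"y":0,"z":28,"rx":0,"ry":0,"rz":0,"hand":1},
  {"x":2,"y":0,"z":28,"rx":0,"ry":0,"rz":0,"hand":1},
  {"x":2,"y":0,"z":28,"rx":0,"ry":0,"rz":0,"hand":1},
  {"x":2,"y":0,"z":28,"rx":0,"ry":0,"rz":0,"hand":1},
  {"x":2,"y":0,"z":28,"rx":0,"ry":0,"rz":0,"hand":1},
])

```text
time_s: 5.67
position: [657.5, -96.9, 31.3]
ee_rot: [1.0, 0.002, -0.0, -0.001]
force: [-1.0, 2.8, 2.1]
width: 0.188
grip_force: 15.0
```

drive_tool([
  {"x":-4.2,"y":1.8,"z":0,"rx":0,"ry":0,"rz":0.05,"hand":1},
  {"x":-8.6,"y":3.3,"z":0,"rx":0,"ry":0,"rz":0.11,"hand":1},
  {"x":-13,"y":4.5,"z":0,"rx":0,"ry":0,"rz":0.16,"hand":1},
  {"x":-17.5,"y":5.5,"z":0,"rx":0,"ry":0,"rz":0.21,"hand":1},
  {"x":-22,"y":6.2,"z":0,"rx":0,"ry":0,"rz":0.26,"hand":1},
  {"x":-26.6,"y":6.5,"z":0,"rx":0,"ry":0,"rz":0.32,"hand":1},
  {"x":-31.2,"y":6.7,"z":0,"rx":0,"ry":0,"rz":0.37,"hand":1},
  {"x":-35.8,"y":6.5,"z":0,"rx":0,"ry":0,"rz":0.42,"hand":1},
  {"x":-40.4,"y":6,"z":0,"rx":0,"ry":0,"rz":0.47,"hand":1},
  {"x":-44.9,"y":5.3,"z":0,"rx":0,"ry":0,"rz":0.53,"hand":1},
], force=25)

```text
time_s: 6.5
position: [615.4, -104.1, 31.4]
ee_rot: [0.965, -0.262, 0.003, -0.0]
force: [5.5, -0.7, -4.2]
width: 0.188
grip_force: 25.0
```

drive_tool([
  {"x":-4.4,"y":1.4,"z":0,"rx":0,"ry":0,"rz":0.05,"hand":1},
  {"x":-8.8,"y":2.5,"z":0,"rx":0,"ry":0,"rz":0.1,"hand":1},
  {"x":-13.4,"y":3.3,"z":0,"rx":0,"ry":0,"rz":0.16,"hand":1},
  {"x":-17.9,"y":3.9,"z":0,"rx":0,"ry":0,"rz":0.21,"hand":1},
  {"x":-22.5,"y":4.1,"z":0,"rx":0,"ry":0,"rz":0.26,"hand":1},
  {"x":-27.2,"y":4.1,"z":0,"rx":0,"ry":0,"rz":0.31,"hand":1},
  {"x":-31.7,"y":3.9,"z":0,"rx":0,"ry":0,"rz":0.37,"hand":1},
  {"x":-36.2,"y":3.3,"z":0,"rx":0,"ry":0,"rz":0.42,"hand":1},
  {"x":-40.8,"y":2.3,"z":0,"rx":0,"ry":0,"rz":0.47,"hand":1},
  {"x":-40.8,"y":2.3,"z":0,"rx":0,"ry":0,"rz":0.47,"hand":1},
], force=25)

```text
time_s: 7.33
position: [576.4, -87.0, 31.4]
ee_rot: [0.878, -0.479, 0.001, 0.001]
force: [-3.2, -6.0, 0.1]
width: 0.188
grip_force: 25.0
```

drive_tool([
  {"x":-3,"y":0.9,"z":0,"rx":0,"ry":0,"rz":0.04,"hand":1},
  {"x":-6,"y":1.7,"z":0,"rx":0,"ry":0,"rz":0.08,"hand":1},
  {"x":-9,"y":2.3,"z":0,"rx":0,"ry":0,"rz":0.12,"hand":1},
  {"x":-11,"y":2.5,"z":0,"rx":0,"ry":0,"rz":0.15,"hand":1},
  {"x":-13,"y":2.6,"z":0,"rx":0,"ry":0,"rz":0.17,"hand":1},
  {"x":-13,"y":2.6,"z":0,"rx":0,"ry":0,"rz":0.17,"hand":1},
])

```text
time_s: 7.83
position: [566.9, -77.7, 31.4]
ee_rot: [0.834, -0.551, 0.001, 0.001]
force: [-2.9, -5.2, 1.4]
width: 0.188
grip_force: 25.0
```

drive_tool([
  {"x":-2,"y":0,"z":0,"rx":0,"ry":0,"rz":0,"hand":1},
  {"x":-4,"y":-0.3,"z":0,"rx":0,"ry":0,"rz":0,"hand":1},
  {"x":-4,"y":-0.3,"z":0,"rx":0,"ry":0,"rz":0,"hand":1},
])

```text
time_s: 8.08
position: [565.1, -75.2, 31.3]
ee_rot: [0.835, -0.55, 0.001, 0.003]
force: [-6.6, -11.0, 2.1]
width: 0.19
grip_force: 25.0
```

drive_tool([
  {"x":-1.5,"y":2.5,"z":0,"rx":0,"ry":0,"rz":0,"hand":1},
  {"x":-3,"y":5,"z":0,"rx":0,"ry":0,"rz":0,"hand":1},
  {"x":-3,"y":5,"z":0,"rx":0,"ry":0,"rz":0,"hand":1},
])

```text
time_s: 8.33
position: [565.3, -75.1, 31.5]
ee_rot: [0.835, -0.551, 0.006, -0.0]
force: [11.3, -9.8, -12.5]
width: 0.19
grip_force: 25.0
```

drive_tool([
  {"x":-2,"y":0.5,"z":0,"rx":0,"ry":0,"rz":0,"hand":1},
  {"x":-4,"y":1,"z":0,"rx":0,"ry":0,"rz":0,"hand":1},
  {"x":-4,"y":1,"z":0,"rx":0,"ry":0,"rz":0,"hand":1},
])

```text
time_s: 8.58
position: [565.2, -74.7, 31.7]
ee_rot: [0.835, -0.551, 0.009, 0.001]
force: [17.2, -17.9, -17.9]
width: 0.187
grip_force: 25.0
```

drive_tool([
  {"x":4,"y":-2,"z":0,"rx":0,"ry":0,"rz":0,"hand":1},
  {"x":6,"y":-3,"z":0,"rx":0,"ry":0,"rz":0,"hand":0.2},
  {"x":6,"y":-3,"z":0,"rx":0,"ry":0,"rz":0,"hand":0.2},
  {"x":6,"y":-3,"z":0,"rx":0,"ry":0,"rz":0,"hand":0.2},
  {"x":6,"y":-3,"z":0,"rx":0,"ry":0,"rz":0,"hand":0.2},
  {"x":6,"y":-3,"z":-20,"rx":0,"ry":0,"rz":0,"hand":0.1},
  {"x":6,"y":-3,"z":-50,"rx":0,"ry":0,"rz":0,"hand":-0.3},
  {"x":6,"y":-3,"z":-90,"rx":0,"ry":0,"rz":0,"hand":-1},
])

```text
time_s: 9.25
position: [560.1, -70.5, 119.2]
ee_rot: [0.835, -0.55, -0.003, 0.001]
force: [0.2, -0.4, -0.2]
width: 0.547
grip_force: 0.0
```

```bash
python3 - <<'E'
from h import *
np.set_printoptions(precision=1,suppress=True)
for n,box in(("top",(185,195,215,248)),("side",(248,238,302,274))):
    x0,y0,x1,y1=box; im=cv2.imread(f"pics/{n}0.png"); z=cv2.resize(im[y0:y1,x0:x1],None,fx=6,fy=6,interpolation=cv2.INTER_CUBIC)
    lab=cv2.cvtColor(z,cv2.COLOR_BGR2LAB); g=lab[:,:,0]
    t,m=cv2.threshold(g,0,255,cv2.THRESH_BINARY_INV+cv2.THRESH_OTSU)
    cs,_=cv2.findContours(m,cv2.RETR_EXTERNAL,cv2.CHAIN_APPROX_NONE); c=max(cs,key=cv2.contourArea)
    hull=cv2.convexHull(c); ap=cv2.approxPolyDP(hull,8,True)[:,0]
    px=(ap+.5)/6-.5+[x0,y0]; print(n,t,"hull px\n",px, "\n z30",onz(n,px,30)[:,:2].tolist() and onz(n,px,30)[:,:2],"\n z0",onz(n,px,0)[:,:2])
    # brighter top face
    mm=cv2.inRange(g,0,int(t)); v=g[m>0]; t2,_=cv2.threshold(v.reshape(-1,1),0,255,cv2.THRESH_BINARY+cv2.THRESH_OTSU)
    f=((m>0)&(g>t2)).astype(np.uint8); f=cv2.morphologyEx(f,cv2.MORPH_OPEN,np.ones((9,9)))
    cs,_=cv2.findContours(f,cv2.RETR_EXTERNAL,cv2.CHAIN_APPROX_NONE); c=max(cs,key=cv2.contourArea)[:,0]
    p=onz(n,(c+.5)/6-.5+[x0,y0],30)[:,:2].astype(np.float32); print("topface rect",t2,cv2.minAreaRect(p))
E
```

```text
top 175.0 hull px
 [[200.1 199.1]
 [209.4 200.4]
 [211.2 206.4]
 [203.2 243.4]
 [189.9 239.8]
 [192.6 222.9]] 
 z30 [[508.7 250.5]
 [504.9 221.7]
 [486.5 215.4]
 [373.7 235.9]
 [384.1 276.6]
 [435.1 270.6]] 
 z0 [[512.9 255.4]
 [509.1 225.8]
 [490.2 219.4]
 [374.6 240.4]
 [385.2 282.2]
 [437.5 276. ]]
topface rect 127.0 ((436.8123779296875, 249.47659301757812), (36.94485092163086, 120.85028076171875), 80.33516693115234)
side 136.0 hull px
 [[249.9 255.8]
 [254.6 250.1]
 [296.4 257.4]
 [296.6 261.4]
 [290.6 270.6]] 
 z30 [[499.7 274.9]
 [493.8 250.7]
 [376.6 247.8]
 [372.8 262.3]
 [380.5 298.8]] 
 z0 [[509.5 246.6]
 [503.4 221.7]
 [382.6 218.7]
 [378.7 233.6]
 [386.6 271.2]]
topface rect 96.0 ((377.2680358886719, 265.32135009765625), (29.627670288085938, 13.187055587768555), 70.01704406738281)
```

drive_tool([
  {"x":-20,"y":0,"z":0,"rx":0,"ry":0,"rz":-0.1,"hand":-1},
  {"x":-50,"y":0,"z":0,"rx":0,"ry":0,"rz":-0.2,"hand":-1},
  {"x":-85,"y":0,"z":0,"rx":0,"ry":0,"rz":-0.3,"hand":-1},
  {"x":-120,"y":0,"z":0,"rx":0,"ry":0,"rz":-0.4,"hand":-1},
  {"x":-155,"y":0,"z":0,"rx":0,"ry":0,"rz":-0.5,"hand":-1},
  {"x":-190,"y":0,"z":0,"rx":0,"ry":0,"rz":-0.6,"hand":-1},
  {"x":-225,"y":0,"z":0,"rx":0,"ry":0,"rz":-0.7,"hand":-1},
  {"x":-260,"y":0,"z":0,"rx":0,"ry":0,"rz":-0.8,"hand":-1},
  {"x":-295,"y":0,"z":0,"rx":0,"ry":0,"rz":-0.9,"hand":-1},
  {"x":-325,"y":0,"z":15,"rx":0,"ry":0,"rz":-0.997,"hand":-1},
  {"x":-345,"y":0,"z":40,"rx":0,"ry":0,"rz":-0.997,"hand":-1},
  {"x":-351,"y":0,"z":70,"rx":0,"ry":0,"rz":-0.997,"hand":-1},
  {"x":-351,"y":0,"z":75,"rx":0,"ry":0,"rz":-0.997,"hand":-1},
  {"x":-351,"y":0,"z":75,"rx":0,"ry":0,"rz":-0.997,"hand":-1},
])

```text
time_s: 10.42
position: [422.1, 250.6, 44.3]
ee_rot: [0.996, -0.084, -0.002, 0.001]
force: [0.6, 0.0, 0.1]
width: 0.997
grip_force: 0.0
```

```bash
python3 - <<'E'
from h import *
s=bot.state(); np.set_printoptions(precision=3,suppress=True)
print(s["position"],s["ee_rot"],s["joint_positions"],"to grasp",tool(np.array([421.7,252.0,-32])-s["position"]))
b=snap("side","side3"); a=snap("top","top3"); print(proj("side",[[421.7,252,72]]))
cv2.imwrite("pics/c5.png",np.hstack([cv2.resize(a[130:230,265:325],(360,600),interpolation=cv2.INTER_CUBIC),cv2.resize(b[190:290,230:305],(440,600),interpolation=cv2.INTER_CUBIC)])[:,:,::-1])
E
```

```text
[422.141 250.598  44.342] [ 0.996 -0.084 -0.002  0.001] [ 0.308  0.299  1.853 -0.     0.994  2.047] to grasp [-0.341 -1.496 76.341]
[[279.939 244.09 ]]
```

View pics/c5.png

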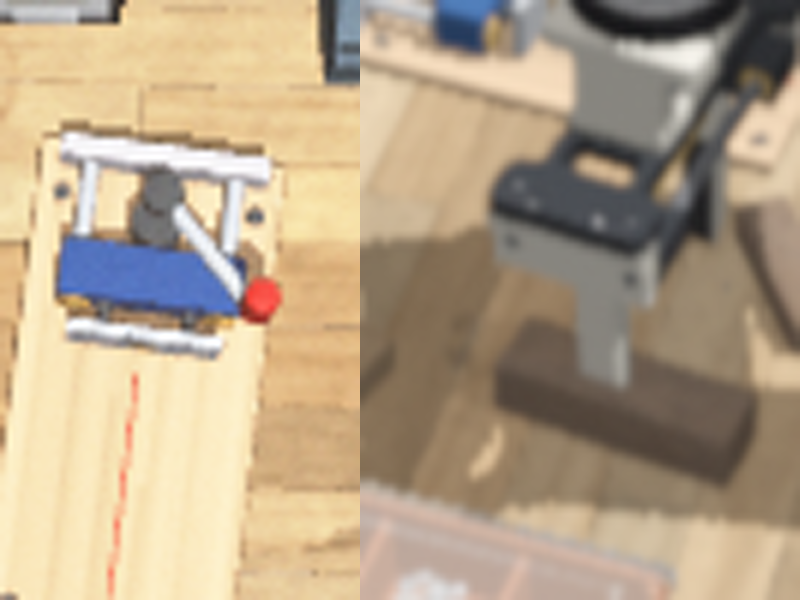

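drive_tool([
  {"x":0,"y":-1,"z":25,"rx":0,"ry":0,"rz":0,"hand":-1},
  {"x":0,"y":-1.5,"z":45,"rx":0,"ry":0,"rz":0,"hand":-1},
  {"x":0,"y":-1.5,"z":60,"rx":0,"ry":0,"rz":0,"hand":-1},
  {"x":0,"y":-1.5,"z":70,"rx":0,"ry":0,"rz":0,"hand":-1},
  {"x":0,"y":-1.5,"z":74,"rx":0,"ry":0,"rz":0,"hand":-1},
  {"x":0,"y":-1.5,"z":74,"rx":0,"ry":0,"rz":0,"hand":-1},
])

```text
time_s: 11.02
position: [425.5, 251.9, -27.9]
ee_rot: [0.996, -0.085, 0.0, -0.0]
force: [-0.3, 0.3, 0.4]
width: 0.999
grip_force: 0.0
```

drive_tool([
  {"x":0,"y":0,"z":0,"rx":0,"ry":0,"rz":0,"hand":0},
  {"x":0,"y":0,"z":0,"rx":0,"ry":0,"rz":0,"hand":0.1},
  {"x":0,"y":0,"z":0,"rx":0,"ry":0,"rz":0,"hand":0.1},
  {"x":0,"y":0,"z":0,"rx":0,"ry":0,"rz":0,"hand":0.1},
  {"x":0,"y":0,"z":0,"rx":0,"ry":0,"rz":0,"hand":0.1},
  {"x":0,"y":0,"z":0,"rx":0,"ry":0,"rz":0,"hand":0.1},
  {"x":0,"y":0,"z":0,"rx":0,"ry":0,"rz":0,"hand":1},
  {"x":0,"y":0,"z":0,"rx":0,"ry":0,"rz":0,"hand":1},
  {"x":0,"y":0,"z":0,"rx":0,"ry":0,"rz":0,"hand":1},
  {"x":0,"y":0,"z":0,"rx":0,"ry":0,"rz":0,"hand":1},
  {"x":0,"y":0,"z":0,"rx":0,"ry":0,"rz":0,"hand":1},
  {"x":0,"y":0,"z":0,"rx":0,"ry":0,"rz":0,"hand":1},
], force=35)

```text
time_s: 12.02
position: [424.7, 252.2, -28.2]
ee_rot: [0.996, -0.084, -0.0, 0.0]
force: [-0.0, -2.2, 1.6]
width: 0.406
grip_force: 35.0
```

drive_tool([
  {"x":0,"y":0,"z":-15,"rx":0,"ry":0,"rz":0,"hand":1},
  {"x":0,"y":0,"z":-35,"rx":0,"ry":0,"rz":0,"hand":1},
  {"x":0,"y":0,"z":-60,"rx":0,"ry":0,"rz":0,"hand":1},
  {"x":0,"y":0,"z":-60,"rx":0,"ry":0,"rz":0,"hand":1},
])

```text
time_s: 12.35
position: [427.7, 253.5, 35.5]
ee_rot: [0.996, -0.084, 0.003, -0.001]
force: [0.5, 0.9, -0.9]
width: 0.404
grip_force: 35.0
```

```bash
python3 - <<'E'
from h import *
np.set_printoptions(precision=3,suppress=True)
a=cv2.imread("pics/top3.png"); h=cv2.cvtColor(a,cv2.COLOR_BGR2HSV)
x0,y0,x1,y1=278,194,294,233
# red line: redness excess per row, subpixel centroid
P=[]
for r in range(y0,y1):
    row=a[r,x0:x1].astype(float); e=row[:,2]-row[:,1]; e=np.clip(e-np.median(e)-12,0,None)
    if e.max()>15: i=e.argmax(); w=e[max(0,i-1):i+2]; P.append([x0+(w*np.arange(max(0,i-1),max(0,i-1)+len(w))).sum()/w.sum(),r])
p=onz("top",P,10)[:,:2].astype(np.float32); vx,vy,cx,cy=cv2.fitLine(p,cv2.DIST_HUBER,0,.01,.01).ravel()
print("top",len(p),"yaw",np.arctan(vy/vx),"y@531",cy+(531-cx)*vy/vx, "x ends",p[:,0].min(),p[:,0].max())
s=cv2.imread("pics/side0.png"); P=[]
for c in range(264,306):
    col=s[188:212,c].astype(float); e=col[:,2]-col[:,1]; e=np.clip(e-np.median(e)-8,0,None)
    if e.max()>6: i=e.argmax(); j=max(0,i-1); w=e[j:i+2]; P.append([c,188+(w*np.arange(j,j+len(w))).sum()/w.sum()])
p=onz("side",P,10)[:,:2].astype(np.float32); vx,vy,cx,cy=cv2.fitLine(p,cv2.DIST_HUBER,0,.01,.01).ravel()
print("side",len(p),"yaw",np.arctan(vy/vx),"y@531",cy+(531-cx)*vy/vx)
# blue carriage rect top z40
m=blob(a,[100,120,60],[125,255,255],(270,160,312,190)); c=max(cv2.findContours(m,cv2.RETR_EXTERNAL,cv2.CHAIN_APPROX_NONE)[0],key=cv2.contourArea)[:,0]
print("carriage",cv2.minAreaRect(onz("top",c,40)[:,:2].astype(np.float32)))
c1=lambda p:(np.array(p,float)+.5)/6-.5+[265,130]
print("plate front top edge z46",onz("top",c1([[70,338],[219,353]]),46)); print("base z10 BL BR, right",onz("top",c1([[45,135],[283,172]]),10))
st=bot.state(); print(st["position"],st["ee_rot"],st["force"],st["time_s"])
E
```

```text
top 39 yaw -0.11882335 y@531 -17.57111 x ends 412.78973 531.28357Traceback (most recent call last):
  File "<stdin>", line 16, in <module>
  File "h.py", line 12, in onz
    o,d=ray(n,px); z=np.broadcast_to(z,len(d)); return o+d*((z-o[2])/d[:,2])[:,None]
        ~~~^^^^^^
  File "h.py", line 8, in ray
    u=cv2.undistortPoints(px,K,np.array([c["k1"],0,0,0.]),)[:,0]
      ~~~~~~~~~~~~~~~~~~~^^^^^^^^^^^^^^^^^^^^^^^^^^^^^^^^^^
cv2.error: OpenCV(4.12.0) /io/opencv/modules/calib3d/src/undistort.dispatch.cpp:347: error: (-215:Assertion failed) CV_IS_MAT(_src) && CV_IS_MAT(_dst) && (_src->rows == 1 || _src->cols == 1) && (_dst->rows == 1 || _dst->cols == 1) && _src->cols + _src->rows - 1 == _dst->rows + _dst->cols - 1 && (CV_MAT_TYPE(_src->type) == CV_32FC2 || CV_MAT_TYPE(_src->type) == CV_64FC2) && (CV_MAT_TYPE(_dst->type) == CV_32FC2 || CV_MAT_TYPE(_dst->type) == CV_64FC2) in function 'cvUndistortPointsInternal'
```

```bash
python3 - <<'E'
from h import *
np.set_printoptions(precision=2,suppress=True)
a=cv2.imread("pics/top3.png")
m=blob(a,[100,120,60],[125,255,255],(270,160,312,190)); c=max(cv2.findContours(m,cv2.RETR_EXTERNAL,cv2.CHAIN_APPROX_NONE)[0],key=cv2.contourArea)[:,0]
print("carriage",cv2.minAreaRect(onz("top",c,40)[:,:2].astype(np.float32)))
c1=lambda p:(np.array(p,float)+.5)/6-.5+[265,130]
print("plate front top edge z46",onz("top",c1([[70,338],[219,353]]),46)); print("base z10 BL BR",onz("top",c1([[45,135],[283,172]]),10))
c2=lambda p:(np.array(p,float)+.5)/4.2-.5+[190,140]
L=onz("side",c2([[320,230],[480,267]]),10); print("side line",L, L[:,1]+.119*(L[:,0]-531))
E
```

```text
carriage ((584.1701049804688, -21.73904037475586), (87.93212890625, 28.32558822631836), 83.51104736328125)
plate front top edge z46 [[549.98  17.75  46.  ]
 [543.31 -57.6   46.  ]]
base z10 BL BR [[665.31  30.62  10.  ]
 [646.86 -95.04  10.  ]]
side line [[538.94 -20.68  10.  ]
 [411.49  -8.52  10.  ]] [-19.73 -22.74]
```

drive_tool([
  {"x":5,"y":15,"z":0,"rx":0,"ry":0,"rz":-0.01,"hand":1},
  {"x":13,"y":40,"z":0,"rx":0,"ry":0,"rz":-0.02,"hand":1},
  {"x":21,"y":68,"z":0,"rx":0,"ry":0,"rz":-0.03,"hand":1},
  {"x":29,"y":96,"z":0,"rx":0,"ry":0,"rz":-0.04,"hand":1},
  {"x":37,"y":124,"z":0,"rx":0,"ry":0,"rz":-0.048,"hand":1},
  {"x":46,"y":152,"z":0,"rx":0,"ry":0,"rz":-0.048,"hand":1},
  {"x":55,"y":180,"z":0,"rx":0,"ry":0,"rz":-0.048,"hand":1},
  {"x":64,"y":208,"z":0,"rx":0,"ry":0,"rz":-0.048,"hand":1},
  {"x":72,"y":234,"z":0,"rx":0,"ry":0,"rz":-0.048,"hand":1},
  {"x":76,"y":248,"z":0,"rx":0,"ry":0,"rz":-0.048,"hand":1},
  {"x":77.7,"y":253.6,"z":0,"rx":0,"ry":0,"rz":-0.048,"hand":1},
  {"x":77.7,"y":253.6,"z":0,"rx":0,"ry":0,"rz":-0.048,"hand":1},
  {"x":77.7,"y":253.6,"z":15,"rx":0,"ry":0,"rz":-0.048,"hand":1},
  {"x":77.7,"y":253.6,"z":30,"rx":0,"ry":0,"rz":-0.048,"hand":1},
  {"x":77.7,"y":253.6,"z":40,"rx":0,"ry":0,"rz":-0.048,"hand":1},
  {"x":77.7,"y":253.6,"z":42,"rx":0,"ry":0,"rz":-0.048,"hand":1},
  {"x":77.7,"y":253.6,"z":42,"rx":0,"ry":0,"rz":-0.048,"hand":1},
])

```text
time_s: 13.77
position: [457.6, -9.4, -10.9]
ee_rot: [0.998, -0.06, -0.001, -0.0]
force: [0.2, 0.7, -0.7]
width: 0.409
grip_force: 35.0
```

```bash
python3 - <<'E'
from h import *
np.set_printoptions(precision=4,suppress=True)
s=bot.state(); print(s["position"],s["ee_rot"],2*np.arctan2(s["ee_rot"][1],s["ee_rot"][0]),s["force"],s["moment"])
print("lat err to line",s["position"][1]-(-17.8-.12*(s["position"][0]-531)))
a=snap("top","top4"); b=snap("side","side4")
cv2.imwrite("pics/c6.png",np.hstack([cv2.resize(a[140:240,255:325],(350,500),interpolation=cv2.INTER_CUBIC),cv2.resize(b[160:250,215:315],(450,405),interpolation=cv2.INTER_CUBIC).__class__(0) if 0 else cv2.copyMakeBorder(cv2.resize(b[160:250,230:310],(444,500),interpolation=cv2.INTER_CUBIC),0,0,0,0,0)])[:,:,::-1])
E
```

```text
[457.5937  -9.3801 -10.9374] [ 0.9982 -0.06   -0.0012 -0.0004] -0.12002390703635309 [ 0.2253  0.6942 -0.7485] [0.0384 0.0432 0.0037]
lat err to line -0.3888466183201267
```

View pics/c6.png

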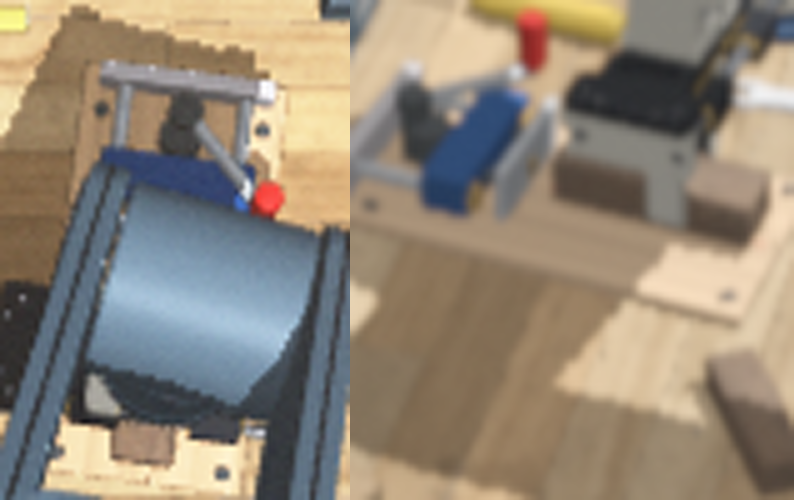

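```bash
python3 - <<'E'
from h import *
np.set_printoptions(precision=2,suppress=True)
a=cv2.imread("pics/top4.png"); g=cv2.cvtColor(a,cv2.COLOR_BGR2GRAY).astype(float)
for r in range(226,232):
    row=g[r,270:300]; d=np.diff(row); i=d[:11].argmin(); j=11+d[11:].argmax()
    sub=lambda k:270.5+k+(d[k-1]-d[k+1])/(2*(d[k-1]-2*d[k]+d[k+1])) if 0<k<len(d)-1 else 0
    p=onz("top",[[sub(i),r],[sub(j),r]],40); mid=p.mean(0); print(r,sub(i),sub(j),p[:,:2].ravel(),"w",p[0,1]-p[1,1],"lat",mid[1]-(-17.6-.119*(mid[0]-531)))
E
```

```text
226 276.4788732394366 290.0810810810811 [428.74  15.83 429.32 -25.02] w 40.854498634189795 lat 0.8727560268820156
227 276.46938775510205 289.6081081081081 [425.73  15.84 426.3  -23.61] w 39.4476791217159 lat 1.2208828077491756
228 276.4688796680498 289.6441717791411 [422.73  15.81 423.3  -23.73] w 39.5424965589723 lat 0.7928055955257953
229 276.47058823529414 289.6753246753247 [419.73  15.78 420.3  -23.83] w 39.61587116470974 lat 0.36906096842573
230 276.4924623115578 289.54824561403507 [416.74  15.69 417.3  -23.46] w 39.154250929981686 lat 0.1522500805594582
231 276.5609756097561 289.484076433121 [413.74  15.46 414.3  -23.28] w 38.741712932538725 lat -0.22834654825043543
```

drive_tool([
  {"x":0,"y":0,"z":3,"rx":0,"ry":0,"rz":0,"hand":1},
  {"x":0,"y":0,"z":5,"rx":0,"ry":0,"rz":0,"hand":1},
  {"x":0,"y":0,"z":6,"rx":0,"ry":0,"rz":0,"hand":1},
  {"x":0,"y":0,"z":6,"rx":0,"ry":0,"rz":0,"hand":1},
])

```text
time_s: 14.2
position: [458.7, -10.7, -16.2]
ee_rot: [0.998, -0.061, 0.0, -0.0]
force: [-0.9, -0.1, -0.7]
width: 0.406
grip_force: 35.0
```

drive_tool([
  {"x":0,"y":0,"z":1,"rx":0,"ry":0,"rz":0,"hand":1},
  {"x":0,"y":0,"z":1,"rx":0,"ry":0,"rz":0,"hand":1},
  {"x":0,"y":0,"z":1,"rx":0,"ry":0,"rz":0,"hand":1},
])

```text
time_s: 14.45
position: [458.7, -10.8, -17.1]
ee_rot: [0.998, -0.061, 0.0, -0.0]
force: [0.3, 0.5, -0.7]
width: 0.404
grip_force: 35.0
```

drive_tool([
  {"x":0,"y":-1.3,"z":1,"rx":0,"ry":0,"rz":0,"hand":1},
  {"x":0,"y":-1.3,"z":1,"rx":0,"ry":0,"rz":0,"hand":1},
  {"x":0,"y":-1.3,"z":1,"rx":0,"ry":0,"rz":0,"hand":1},
])

```text
time_s: 14.7
position: [458.9, -9.4, -18.1]
ee_rot: [0.998, -0.061, 0.0, -0.0]
force: [-0.3, -0.3, -1.5]
width: 0.409
grip_force: 35.0
```

drive_tool([
  {"x":0,"y":0,"z":0.7,"rx":0,"ry":0,"rz":0,"hand":1},
  {"x":0,"y":0,"z":0.7,"rx":0,"ry":0,"rz":0,"hand":1},
  {"x":0,"y":0,"z":0.7,"rx":0,"ry":0,"rz":0,"hand":1},
])

```text
time_s: 14.95
position: [458.9, -9.4, -18.2]
ee_rot: [0.998, -0.06, 0.0, 0.0]
force: [-1.5, 1.0, 6.9]
width: 0.402
grip_force: 35.0
```

drive_tool([
  {"x":3,"y":0,"z":-0.4,"rx":0,"ry":0,"rz":0,"hand":1},
  {"x":6,"y":0,"z":-0.4,"rx":0,"ry":0,"rz":0,"hand":1},
  {"x":9,"y":0,"z":-0.4,"rx":0,"ry":0,"rz":0,"hand":1},
  {"x":12,"y":0,"z":-0.4,"rx":0,"ry":0,"rz":0,"hand":1},
  {"x":14,"y":0,"z":-0.4,"rx":0,"ry":0,"rz":0,"hand":1},
  {"x":14,"y":0,"z":-0.4,"rx":0,"ry":0,"rz":0,"hand":1},
  {"x":14,"y":0,"z":-0.4,"rx":0,"ry":0,"rz":0,"hand":1},
])

```text
time_s: 15.53
position: [471.8, -10.8, -18.2]
ee_rot: [0.998, -0.06, -0.001, -0.0]
force: [-4.4, 0.9, 7.7]
width: 0.404
grip_force: 35.0
```

drive_tool([
  {"x":2,"y":0,"z":0,"rx":0,"ry":0,"rz":0,"hand":1},
  {"x":4,"y":0,"z":0,"rx":0,"ry":0,"rz":0,"hand":1},
  {"x":4,"y":0,"z":0,"rx":0,"ry":0,"rz":0,"hand":1},
  {"x":4,"y":0,"z":0,"rx":0,"ry":0,"rz":0,"hand":1},
])

```text
time_s: 15.87
position: [474.4, -11.1, -18.2]
ee_rot: [0.998, -0.06, -0.002, -0.0]
force: [-8.2, 1.5, 11.2]
width: 0.408
grip_force: 35.0
```

drive_tool([
  {"x":0,"y":0,"z":-0.6,"rx":0,"ry":0,"rz":0,"hand":1},
  {"x":0,"y":0,"z":-0.6,"rx":0,"ry":0,"rz":0,"hand":1},
  {"x":0,"y":0,"z":-0.6,"rx":0,"ry":0,"rz":0,"hand":1},
])

```text
time_s: 16.12
position: [477.2, -11.7, -17.8]
ee_rot: [0.998, -0.061, 0.0, 0.0]
force: [0.8, 0.4, -1.4]
width: 0.411
grip_force: 35.0
```

drive_tool([
  {"x":0,"y":0,"z":-0.4,"rx":0,"ry":0,"rz":0,"hand":1},
  {"x":0,"y":0,"z":-0.4,"rx":0,"ry":0,"rz":0,"hand":1},
  {"x":0,"y":0,"z":-0.4,"rx":0,"ry":0,"rz":0,"hand":1},
])

```text
time_s: 16.37
position: [476.9, -11.6, -17.5]
ee_rot: [0.998, -0.061, 0.0, -0.0]
force: [-0.1, -0.2, -0.9]
width: 0.408
grip_force: 35.0
```

```bash
python3 - <<'E'
from h import *
np.set_printoptions(precision=2,suppress=True)
s=bot.state(); print(s["position"],s["ee_rot"],s["force"],s["moment"],s["time_s"])
b=snap("side","side5"); a=cv2.imread("pics/side4.png")
cv2.imwrite("pics/c7.png",np.hstack([cv2.resize(i[165:220,240:300],(400,367),interpolation=cv2.INTER_CUBIC) for i in(a,b[:,:,::-1])]))
E
```

```text
[476.87 -11.64 -17.55] [ 1.   -0.06  0.   -0.  ] [-0.1  -0.19 -0.9 ] [0.07 0.1  0.01] 16.3667
```

View pics/c7.png

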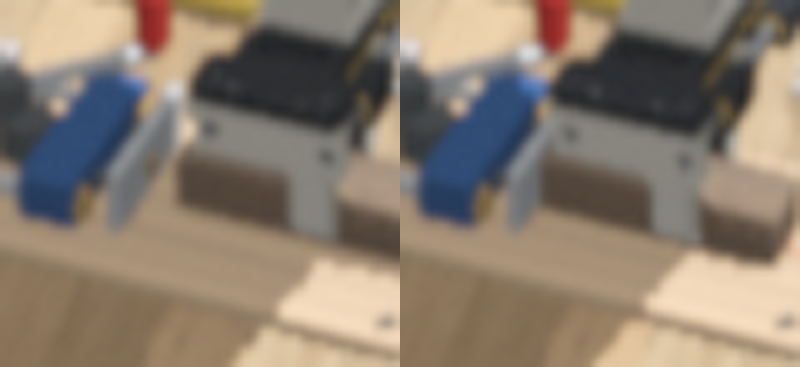

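drive_tool([
  {"x":1,"y":0,"z":0.2,"rx":0,"ry":0,"rz":0,"hand":1},
  {"x":2,"y":0,"z":0.2,"rx":0,"ry":0,"rz":0,"hand":1},
  {"x":2,"y":0,"z":0.2,"rx":0,"ry":0,"rz":0,"hand":1},
])

```text
time_s: 16.67
position: [478.1, -11.7, -17.8]
ee_rot: [0.998, -0.06, -0.001, -0.0]
force: [-3.2, -1.0, 1.5]
width: 0.404
grip_force: 35.0
```

drive_tool([
  {"x":1,"y":0,"z":0,"rx":0,"ry":0,"rz":0,"hand":1},
  {"x":2,"y":0,"z":0,"rx":0,"ry":0,"rz":0,"hand":1},
  {"x":2,"y":0,"z":0,"rx":0,"ry":0,"rz":0,"hand":1},
])

```text
time_s: 16.92
position: [479.9, -11.9, -17.8]
ee_rot: [0.998, -0.06, -0.001, -0.0]
force: [-4.9, -0.8, 1.6]
width: 0.412
grip_force: 35.0
```

drive_tool([
  {"x":1,"y":0,"z":0,"rx":0,"ry":0,"rz":0,"hand":1},
  {"x":2,"y":0,"z":0,"rx":0,"ry":0,"rz":0,"hand":1},
  {"x":2,"y":0,"z":0,"rx":0,"ry":0,"rz":0,"hand":1},
])

```text
time_s: 17.17
position: [481.6, -12.1, -17.9]
ee_rot: [0.998, -0.06, -0.001, -0.0]
force: [-6.5, -0.6, 1.7]
width: 0.407
grip_force: 35.0
```

drive_tool([
  {"x":1,"y":-0.2,"z":0.1,"rx":0,"ry":0,"rz":0,"hand":1},
  {"x":2,"y":-0.2,"z":0.2,"rx":0,"ry":0,"rz":0,"hand":1},
  {"x":3,"y":-0.2,"z":0.3,"rx":0,"ry":0,"rz":0,"hand":1},
  {"x":3.7,"y":-0.2,"z":0.3,"rx":0,"ry":0,"rz":0,"hand":1},
  {"x":3.7,"y":-0.2,"z":0.3,"rx":0,"ry":0,"rz":0,"hand":1},
  {"x":3.7,"y":-0.2,"z":0.3,"rx":0,"ry":0,"rz":0,"hand":1},
  {"x":3.7,"y":-0.2,"z":0.3,"rx":0,"ry":0,"rz":0,"hand":1},
])

```text
time_s: 17.75
position: [483.5, -12.3, -18.2]
ee_rot: [0.998, -0.06, -0.003, -0.0]
force: [-10.3, -0.2, 7.5]
width: 0.405
grip_force: 35.0
```

```bash
python3 - <<'E'
from h import *
np.set_printoptions(precision=3,suppress=True)
s=bot.state(); p=s["position"]; print(p,s["ee_rot"],2*np.arctan2(s["ee_rot"][1],s["ee_rot"][0]),s["force"],s["moment"],"lat",p[1]-(-17.7-.12*(p[0]-531)))
b=snap("side","side6"); a=snap("top","top6")
cv2.imwrite("pics/c8.png",np.hstack([cv2.resize(a[140:240,255:325],(350,500),interpolation=cv2.INTER_CUBIC),cv2.resize(b[165:220,240:300],(440,500),interpolation=cv2.INTER_CUBIC)])[:,:,::-1])
g=cv2.cvtColor(a,cv2.COLOR_RGB2GRAY).astype(float)
for r in range(217,224):
    row=g[r,272:300]; d=np.diff(row); i=d[:11].argmin(); j=11+d[11:].argmax()
    q=onz("top",[[272.5+i,r],[272.5+j,r]],40); m=q.mean(0); print(r,q[0,1]-q[1,1],m[1]+17.6+.119*(m[0]-531))
E
```

```text
[483.493 -12.267 -18.196] [ 0.998 -0.06  -0.003 -0.   ] -0.12071901254529432 [-10.339  -0.199   7.506] [-0.14   1.656 -0.021] lat -0.2677583058105526
217 39.179152119084385 2.091233870085844
218 39.164160662020166 1.7148992727228727
219 39.14919161906149 1.3388284754449238
220 39.13424495282756 0.9630208588714808
221 39.11932062606788 0.5874758048940585
222 39.10441860166214 0.21219269667027163
223 39.089538842619625 -0.16282908138203744
```

View pics/c8.png

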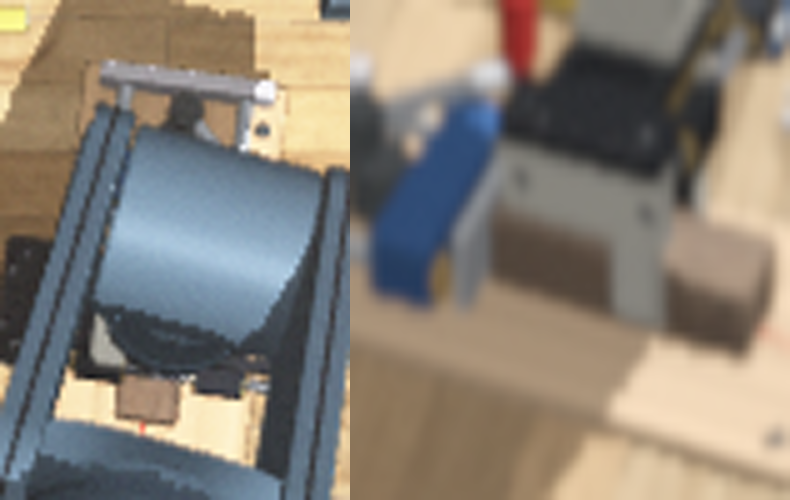

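```bash
python3 - <<'E'
from h import *
np.set_printoptions(precision=2,suppress=True)
L,Rr=[],[]
a=cv2.imread("pics/top6.png"); g=cv2.cvtColor(a,cv2.COLOR_BGR2GRAY).astype(float)
for r in range(217,222):
    row=g[r,270:300]; h=(row[14]+0) # block level
    i=next(k for k in range(14,0,-1) if row[k]>(row[14]+row[4])/2); bl=(row[14]+row[4])/2
    j=next(k for k in range(14,29) if row[k]>(row[14]+row[24])/2); br=(row[14]+row[24])/2
    xl=270+i+(row[i]-bl)/(row[i]-row[i+1]); xr=270+j-(row[j]-br)/(row[j]-row[j-1])
    q=onz("top",[[xl,r],[xr,r]],40); m=q.mean(0); print(r,xl,xr,q[0,1]-q[1,1],"lat",m[1]+17.6+.119*(m[0]-531))
t=cv2.imread("pics/top3.png")
for f,im in(("top3",t),("top6",a)):
  for r in range(225,231):
    row=im[r,278:290].astype(float); e=row[:,2]-row[:,1]; e=np.clip(e-np.median(e)-5,0,None); c=278+(e*np.arange(12)).sum()/max(e.sum(),1e-6)
    p=onz("top",[[c,r]],10)[0]; print(f,r,c,"lat",p[1]+17.6+.119*(p[0]-531))
E
```

```text
217 277.4095238095238 277.9166666666667 1.5286740399431906 lat 21.157171975728218
218 277.43859649122805 271.5 -17.89559901814642 lat 30.381524252585287
219 277.4419642857143 290.7875 40.18966323010183 lat 0.9939740372301866
220 277.4485981308411 290.6318181818182 39.685764387383436 lat 0.8422264752244395
221 277.47938144329896 290.48148148148147 39.12565900887476 lat 0.6462630305501786
top3 225 283.0 lat 0.7960834401740868
top3 226 283.0 lat 0.411117683309449
top3 227 283.0 lat 0.026419163603327078
top3 228 283.0 lat -0.35801274673095485
top3 229 283.0 lat -0.7421786742132888
top3 230 282.53846153846155 lat 0.2909976762885744
top6 225 283.48514851485146 lat -0.6963029439832447
top6 226 282.89166666666665 lat 0.7442419273857794
top6 227 286.4583333333333 lat -10.603437717924335
top6 228 288.031746031746 lat -15.817909684260139
top6 229 278.0 lat 14.616216269053197
top6 230 278.0 lat 14.226485434334826
```

drive_tool([
  {"x":0.3,"y":0,"z":-0.25,"rx":0,"ry":0,"rz":0,"hand":1},
  {"x":0.6,"y":0,"z":-0.25,"rx":0,"ry":0,"rz":0,"hand":1},
  {"x":0.6,"y":0,"z":-0.25,"rx":0,"ry":0,"rz":0,"hand":1},
  {"x":0.6,"y":0,"z":-0.25,"rx":0,"ry":0,"rz":0,"hand":1},
  {"x":0.6,"y":0,"z":-0.25,"rx":0,"ry":0,"rz":0,"hand":1},
  {"x":0.6,"y":0,"z":-0.25,"rx":0,"ry":0,"rz":0,"hand":1},
])

```text
time_s: 18.35
position: [484.1, -12.3, -18.2]
ee_rot: [0.998, -0.06, -0.003, -0.0]
force: [-9.1, -0.8, 4.5]
width: 0.406
grip_force: 35.0
```

drive_tool([
  {"x":0.7,"y":0,"z":-0.1,"rx":0,"ry":0,"rz":0,"hand":1},
  {"x":0.7,"y":0,"z":-0.1,"rx":0,"ry":0,"rz":0,"hand":1},
  {"x":0.7,"y":0,"z":-0.1,"rx":0,"ry":0,"rz":0,"hand":1},
  {"x":0.7,"y":0,"z":-0.1,"rx":0,"ry":0,"rz":0,"hand":1},
  {"x":0.7,"y":0,"z":-0.1,"rx":0,"ry":0,"rz":0,"hand":1},
  {"x":0.7,"y":0,"z":-0.1,"rx":0,"ry":0,"rz":0,"hand":1},
])

```text
time_s: 18.85
position: [484.8, -12.4, -18.2]
ee_rot: [0.998, -0.06, -0.003, -0.0]
force: [-9.1, -0.3, 4.0]
width: 0.406
grip_force: 35.0
```

```bash
python3 -c "
from plant import bot
print(bot.job_done())"
```

```text
the job is handed in; nothing more can be done
None
```

The job is handed in: the cam lever is at its locked end, and the arm is still holding the dark block flat on the bed along the red line, pressing the plate with about 9 N (an estimated 7.5 mm in).

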